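Unblock the spit drive's chain tensioner and hold it back

TASK

Get the barbecue's spit drive ready for its chain: lift the setting block out of its cradle beside the tensioner arm and put it back fully home, upright and let go, in its own storage pocket, the one whose size and two label bars match it. Then, with the fingers, push the sprung tensioner arm back by its paddle until it is past the click of its pawl, and finish while still holding it back there, under push. Leave the other things on the counter where they stand.

Things in the scene. Friction and masses are not known exactly. Their poses are not given: they have to be found in the camera images.
- drive: the spit drive: fixed grey-painted deck 310 (x) x 220 (y) x 12 mm lying flat, its yaw varies; origin at the centre of its underside. On it, up to 77 mm high: gear motor and sprocket at x=52..145, y=50..106 mm. Nothing stands on the deck on the +y side of the paddle. It carries the tensioner arm, pawl and cradle below.
- hinge (a point): the vertical hinge axis of the tensioner arm, at x=+60, y=0 mm of the deck, on the deck's top; axes of the deck.
- cradle (a point): centre of the setting block's cradle on the deck's top, at x=-35, y=-29 mm of the deck: ledges 8 mm high leave the block 2 mm play on each side. Axes of the deck.
- pawl_tip (a point): tip of the sprung pawl slider, between guides at the deck's +x end. It is pushed about 3 mm towards the deck's +x as the arm's tooth passes (arm angle about 0.16 to 0.36), then snaps back: the click. It never locks the arm, which springs back if let go.
- tensioner (a joint): angle (rad) of the sprung arm, anticlockwise from above; 0 = rest, pointing from the hinge along the deck's -x. Pushed back towards the deck's -y, end stop 0.56; past the click from 0.38. Arm 18 mm wide, 27 to 43 mm above the counter. At the paddle it resists with 5 N at rest, 9 N at the stop, some 3 N more at the click. The block in its cradle stops it near 0.03.
- paddle (a point): the upright flat steel plate at the arm's end, centred 180 mm from the hinge, to be pushed: 46 mm along its x (along the arm), 12 mm thick along its y, from 24 to 90 mm above the counter; this point at its middle. It turns with the arm; push its +y face towards its -y.
- setting_block: the loose steel setting block, 40 mm along its x, 34 mm along its y, 80 mm high, about 0.35 kg, two black bars on top; origin at the centre of its underside. At the start it stands in the cradle (underside 12 mm above the counter), 3 mm from the arm on its -y side, its axes along the deck's. Grip it over its 40 mm from above.
- pocket2: the setting block's own place, the middle-sized one: fixed grey-painted storage pocket, 70 x 84 mm, 40 mm high, origin under its centre. Hole from above, 45 mm (its x) by 39 mm (its y), 28 mm deep, floor 12 mm above the counter. White label tab on its +x side, 28 x 56 mm, with two raised black bars.
- pocket2_floor (a point): centre of the hole's floor in the two-bar pocket; axes of the pocket. The block is home standing on it, its x along the pocket's x (either way round).
- pocket1: fixed grey-painted storage pocket, 70 x 84 mm, 40 mm high, origin under its centre. Hole from above, 45 mm (its x) by 27 mm (its y), 28 mm deep, floor 12 mm above the counter. White label tab on its +x side, 28 x 56 mm, with one raised black bar. Its small block stands in it.
- pocket3: fixed grey-painted storage pocket, 70 x 84 mm, 40 mm high, origin under its centre. Hole from above, 45 mm (its x) by 53 mm (its y), 28 mm deep, floor 12 mm above the counter. White label tab on its +x side, 28 x 56 mm, with three raised black bars. Empty: its own block is not here; the setting block does not belong in it.
- small_block: loose steel block 40 x 22 x 80 mm with one bar on top, standing in the one-bar pocket; origin under its centre. Leave alone.
- spare_sprocket: loose flat steel ring, 52 mm across, 8 mm high. Leave alone.
- wrench: loose wrench 120 mm long, lying flat. Leave alone.
- mill: wooden pepper mill, 54 mm across, 160 mm high. Leave alone.
- oil_bottle: green bottle, 60 mm across, 200 mm high. Leave alone.
- spice_jar: glass jar, 60 mm across, 90 mm high. Leave alone.
- mug: white mug, 80 mm across, 90 mm high. Leave alone.
Things that resemble listed ones, but are neither listed nor needed, are in the scene too. Leave any yellow look-alike of the setting_block alone. Leave any blue or red look-alike of the pocket2 alone.

How it is judged:
On the way, in this order (a step that is already met when the one before it is completed fails the run):
1. the setting block stands home in its own two-bar pocket, let go (horizontal distance between setting_block and pocket2_floor below 0.006 m and z of setting_block in the frame of pocket2_floor between -0.003 and 0.003 m and angle between setting_block's own z axis and vertical below 0.06 rad and contact force between the fingers and setting_block below 0.1 N and linear speed of setting_block below 0.02 m/s), for 0.2 s.
2. the fingers have pushed the tensioner arm back past its click (value of joint tensioner above 0.4 rad and contact force between the fingers and tensioner above 2 N), for 0.2 s.
At the end, for the whole second after the job is handed in: The setting block stands untouched on the floor of the two-bar pocket (within 6 mm of its centre, 3 mm in height, 0.06 rad of upright), and the fingers still push the arm with more than 2 N, holding the tensioner arm still beyond 0.40 rad (all of step 1 and all of step 2 and velocity of joint tensioner between -0.05 and 0.05 rad/s); the arm keeps its last pose, push and grip.
It fails at once if another thing on the counter was moved more than 30 mm (distance of any of small_block, spare_sprocket, wrench, mill, oil_bottle, spice_jar, mug from where it was at the start of the episode above 0.03 m).
It also fails if it takes over 59 s, if anything falls off the work surface, if the arm or the gripper's body presses on something with over 40 N, if the wrist force passes 120 N, or if a joint passes its speed limit or range.

ROBOT

A 6-joint arm with a two-finger parallel gripper is mounted at the origin on the work surface. World frame = base frame: x ahead of the robot, y to its left, z up, the work surface at z = 0. Lengths are in m, angles in rad, forces in N, time in s.
With the tool pointing down it reaches from about 0.375 to 0.9 m from the base axis. Payload 3.1 kg.
Tool frame: the origin (TCP) lies midway between the tips of the shut fingers; the grasp point (between the pads) lies 19 mm behind it; x points along the fingers, y is the direction in which the jaws open and shut, and the axes are right-handed (so a half turn about x gives the same grasp; the last joint's range is limited). The gripper opens to 87 mm and grips with 3 to 60 N. Pads are 19 mm wide; open, the fingers measure 117 mm over their backs; the gripper's body (75 mm by 190 mm) begins 51 mm behind the grasp point.
Start: joints at [0.957, 0.527, 1.433, -0, 1.181, -0.178], TCP at [0.264, 0.567, 0.223] pointing down, gripper open.
Joint ranges: [-3.08, 3.08], [-0.75, 2.2], [0.22, 2.44], [-1.43, 4.57], [0, 2.65], [-2.85, 2.85]. Speed limits (rad/s): [2.79, 2.79, 3.14, 3.14, 3.14, 3.14].

INTERFACE

Orientations are given as a unit quaternion [x, y, z, w].
In Python, from rig import get_obs, imaging, robot gives the robot as it stands.
- The arm moves only by the shell command python3 -m inch 'ROWS' [FORCE]. ROWS is JSON, a list of rows, each a list of 3 entries, a list of its own where there are three numbers: the finger opening in mm, from 0 to 87, then the shift along the tool's x, y, z in mm, then the turn, a rotation vector about the tool's x, y, z in degrees. In form: [[grip, [dx, dy, dz], [wx, wy, wz]], ...]. A call has 1 to 12 rows; each row shifts and turns the pose as measured when the row begins, along the tool's axes as they then stand; what a row does not reach is not made up. A row lasts 1/8 s, in which the tool goes at most 62.5 mm and 10.7 degrees, less where a joint would pass 70% of its speed; a pose out of reach is approached as far as the arm can. A call with a gripper value outside its range is refused whole. The fingers move at their own pace and stop on an object; FORCE is the grip in N (left out, the last holds). Time passes only in rows, so rows that do not move let the fingers close. It gives the time, the measured TCP pose, the force and the opening at its end, in the units of the state.
- get_obs(): the state, without advancing time (a new reading comes with each control period).
- imaging.camera(name): name is "scene" or "top" or "wrist"; returns the picture (480x640x3 uint8, red, green, blue); there is no depth.
- imaging.camera_params(name): a dict with "camera_matrix" (3x3 intrinsics, pixels), "xyz" and "rotation" of the camera in the world. Camera axes: x right, y down, z forward; pixel columns grow to the right and rows downward; lengths in m; the calibration is good to about 2 mm. A picture is of the moment at which its call begins: read the wrist's pose just before it. camera_params takes no time and is no camera call; for the wrist camera it gives the pose at the moment of the call.
- robot.hand_in(): hands the job in, once; it reports no verdict.
Trained networks look in the newest picture that a camera, given by its name, has taken for a name from the list of things; names that differ only in an ending like _2 or _b are one class to them, and where a whole thing is asked for, a point or a joint stands for the part that bears it (a point fixed in the world has none). Each returns a list of dicts, best first, with "confidence" (0 to 1); they miss things now and then, are a little off and sometimes report something else, mostly with a low value. They report only what shows in the picture. A call takes as long as a camera call. They do not tell look-alikes from the thing itself.
- imaging.cut_out(camera, target): "pixels" (480x640 bool, what is visible of it) and "box" ([centre column, centre row, width, height] in pixels, round what is visible of it).
- imaging.tip_of(camera, target): "pixel" ([column, row] in pixels: a listed point, or the origin of a listed thing).
The state is a dict: "time": time; "q": joint angles; "joint_velocities": joint speeds; "joint_torque": joint torques, N m; "position": TCP position; "tool_rot": TCP orientation; "ft_force": force on the tool from outside, world axes, zero at the start; "moment": the same for the moment, N m; "grip_width": finger opening in m.
Only numpy, scipy, OpenCV 4.12 (cv2) and the standard library are available. Lean on these libraries where they do the work, as an engineer would, in place of code of your own. Each camera call takes 0.05 s, during which the arm holds its last target. There are 200 camera calls.

## Working session

There is one attempt and no reset: what is moved stays moved. The work goes in short steps, Python scripts to look and compute and a shell command to move; the robot and the scene stay as the last step left them, time stands still between calls to the robot, and variables do not carry over. Pictures are saved under pics/ and viewed, about 8 in all and at most 12, crops included, and the job is handed in when it is done.

```bash
ls; mkdir -p pics; python3 - <<'E'
from rig import get_obs, imaging, robot
import cv2,numpy as np
o=get_obs();print(o['time'],o['position'],o['tool_rot'],o['grip_width'])
for c in ['top','scene']:
    im=imaging.camera(c);cv2.imwrite(f'pics/{c}0.png',im[:,:,::-1])
    p=imaging.camera_params(c);print(c,p)
    for t in ['setting_block','pocket2','pocket2_floor','paddle','hinge','cradle','pawl_tip','pocket1','pocket3','drive','small_block']:
        r=imaging.tip_of(c,t);print(t,[(np.round(x['pixel'],1).tolist(),round(x['confidence'],2)) for x in r])
E
```

```text
pics
0.0 [0.26338092 0.56598607 0.22158438] [ 0.15217457  0.69067279 -0.1535561   0.69009748] 0.08659294671002649
top {'camera_matrix': array([[436.58909463,   0.        , 318.05072711],
       [  0.        , 436.58909463, 238.6737689 ],
       [  0.        ,   0.        ,   1.        ]]), 'xyz': array([ 0.3250519 , -0.0334367 ,  1.04464153]), 'rotation': array([-0.700044  ,  0.71134248, -0.03707468,  0.05055433])}
setting_block [([370.0, 188.3], 0.83), ([334.4, 271.6], 0.63), ([376.7, 273.9], 0.55)]
pocket2 [([181.3, 372.6], 0.93), ([177.6, 250.2], 0.8), ([228.5, 317.7], 0.8), ([255.4, 243.8], 0.76), ([219.5, 256.3], 0.76)]
pocket2_floor [([256.0, 246.5], 0.97), ([222.2, 321.9], 0.89), ([179.9, 374.6], 0.74)]
paddle [([355.0, 218.2], 0.9), ([217.1, 253.7], 0.43)]
hinge [([370.9, 151.8], 0.56)]
cradle []
pawl_tip [([376.2, 121.2], 0.46)]
pocket1 [([181.3, 372.6], 0.93), ([177.6, 250.2], 0.8), ([228.5, 317.7], 0.8), ([255.4, 243.8], 0.76), ([219.5, 256.3], 0.76)]
pocket3 [([181.3, 372.6], 0.93), ([177.6, 250.2], 0.8), ([228.5, 317.7], 0.8), ([255.4, 243.8], 0.76), ([219.5, 256.3], 0.7
[... 626 characters left out ...]
loor [([285.0, 133.8], 0.94), ([294.9, 169.3], 0.82), ([340.2, 206.9], 0.71)]
paddle [([314.9, 264.3], 0.95), ([301.7, 436.5], 0.39)]
hinge [([313.9, 265.8], 0.73), ([374.3, 324.6], 0.72), ([341.9, 208.2], 0.47)]
cradle [([334.2, 304.7], 0.68)]
pawl_tip [([400.4, 337.8], 0.62), ([354.4, 308.8], 0.58)]
pocket1 [([279.7, 135.7], 0.97), ([351.1, 185.1], 0.93), ([296.1, 172.0], 0.66), ([340.8, 206.8], 0.58), ([372.9, 162.6], 0.57), ([448.2, 170.3], 0.19)]
pocket3 [([279.7, 135.7], 0.97), ([351.1, 185.1], 0.93), ([296.1, 172.0], 0.66), ([340.8, 206.8], 0.58), ([372.9, 162.6], 0.57), ([448.2, 170.3], 0.19)]
drive [([351.3, 308.3], 0.91)]
small_block [([369.5, 160.0], 0.66), ([353.9, 308.9], 0.63)]
```

```bash
python3 - <<'E'
import cv2
a=cv2.imread('pics/top0.png');cv2.imwrite('pics/topc.png',cv2.resize(a[90:440,130:450],None,fx=1.7,fy=1.7,interpolation=cv2.INTER_CUBIC))
E
```

```text
(no output)
```

View pics/topc.png

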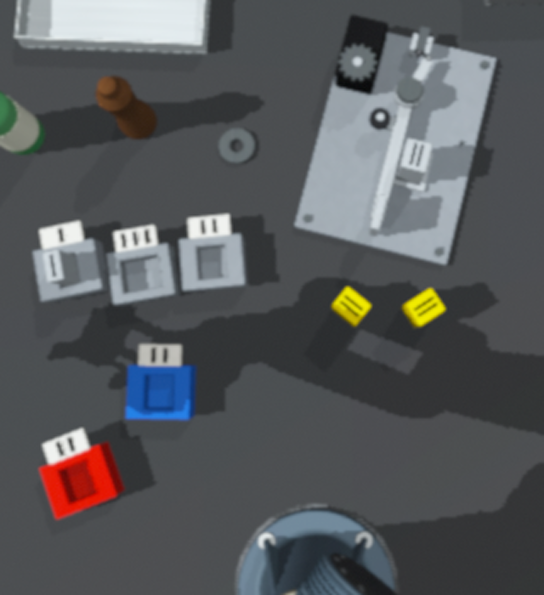

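View pics/scene0.png

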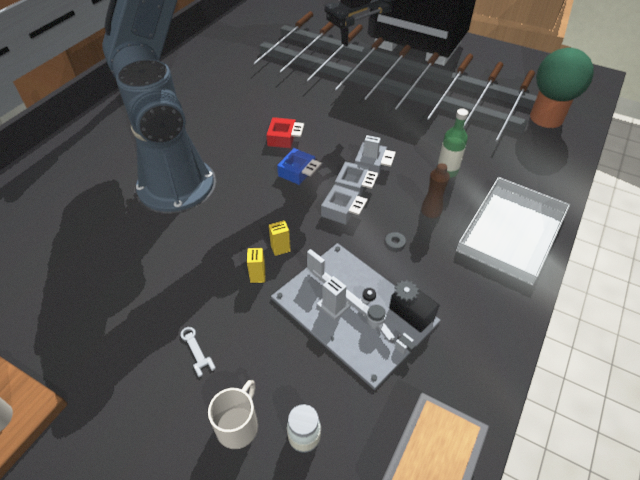

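The two-bar grey pocket is the right one of the grey row (top image ~(254,242)). The setting block is on the deck at ~(375,182). The yellow blocks and the blue and red pockets are decoys.

```bash
cat > h.py <<'E'
import numpy as np,cv2
from scipy.spatial.transform import Rotation as R
from rig import get_obs, imaging, robot
def w(cam,px,z,p=None):
    p=p or imaging.camera_params(cam);K=p['camera_matrix']
    px=np.atleast_2d(px).astype(float)
    d=R.from_quat(p['rotation']).apply(np.c_[(px[:,0]-K[0,2])/K[0,0],(px[:,1]-K[1,2])/K[1,1],np.ones(len(px))])
    return p['xyz']+d*((z-p['xyz'][2])/d[:,2])[:,None]
def proj(P,p):
    K=p['camera_matrix'];c=R.from_quat(p['rotation']).inv().apply(np.atleast_2d(P)-p['xyz'])
    return np.c_[c[:,0]/c[:,2]*K[0,0]+K[0,2],c[:,1]/c[:,2]*K[1,1]+K[1,2]]
def plan(target,jaw):
    "target TCP; jaw = world yaw of the jaw (tool y) axis, deg, mod 180; tool down. Prints shift (mm, present tool axes) and turn (deg)"
    o=get_obs();T=R.from_quat(o['tool_rot']);y=T.apply([0,1,0]);cur=np.degrees(np.arctan2(y[1],y[0]))
    d=(jaw-cur+90)%180-90
    out=[]
    for k in (d,d-180*np.sign(d)):
        x=np.array([0,0,-1.]);yy=np.array([np.cos(np.radians(cur+k)),np.sin(np.radians(cur+k)),0])
        G=R.from_matrix(np.c_[x,yy,np.cross(x,yy)])
        out.append(np.round(np.degrees((T.inv()*G).as_rotvec()),1))
    print('t',round(o['time'],2),'pos',np.round(o['position'],4),'jaw',round(cur,1),'q6',round(o['q'][5],2),'shift',np.round(T.inv().apply(np.array(target)-o['position'])*1000,1),'turn',out[0],'or',out[1],'F',np.round(o['ft_force'],1),'w',round(o['grip_width']*1000,1))
E
python3 - <<'E'
from h import *
print(w('top',np.array([[497,57],[447,265],[295,227]])/1.7+[130,90],0.012))
imaging.camera('top')
for t in ['setting_block','pocket2','drive','paddle']:
    for r in imaging.cut_out('top',t)[:5]:
        m=r['pixels'].astype(np.uint8);c,_=cv2.findContours(m,0,2);c=max(c,key=cv2.contourArea)
        print(t,round(r['confidence'],2),np.round(r['box']),[np.round(x,1) for x in cv2.minAreaRect(c)])
a=cv2.imread('pics/top0.png')
# pocket base quad & block top
for nm,px,z in [('block top',np.array([417,155])/1.7+[130,90],.092),('hinge',np.array([410,90])/1.7+[130,90],.05),('paddle top',np.array([378,225])/1.7+[130,90],.09),('pocket top quad',np.array([[179,237],[242,235],[245,287],[182,291]])/1.7+[130,90],.04),('pocket hole',np.array([211,261])/1.7+[130,90],.04)]:
    print(nm,np.round(w('top',px,z),4).tolist())
p=imaging.camera_params('wrist');o=get_obs();T=R.from_quat(o['tool_rot'])
print('wrist cam in tool',T.inv().apply(p['xyz']-o['position']),(T.inv()*R.from_quat(p['rotation'])).as_matrix().round(2),p['camera_matrix'][0,0])
E
```

```text
[[ 0.73408594 -0.27470499  0.012     ]
 [ 0.4336515  -0.19197931  0.012     ]
 [ 0.49109955  0.0195886   0.012     ]]
setting_block 0.67 [373. 184.  19.  29.] [array([373.6, 184.5]), array([16.5, 25.5]), np.float64(14.0)]
setting_block 0.65 [337. 271.  23.  24.] [array([336.5, 269.9]), array([18.6, 16.7]), np.float64(38.7)]
setting_block 0.63 [382. 270.  24.  19.] [array([379.2, 270.8]), array([15. , 20.5]), np.float64(56.3)]
setting_block 0.25 [218. 247.  38.  45.] [array([214. , 244.5]), array([43.8, 38.3]), np.float64(81.3)]
setting_block 0.18 [269. 178.  20.  19.] [array([269.2, 175.8]), array([21.2, 20.5]), np.float64(45.0)]
pocket2 0.95 [174. 244.  47.  48.] [array([171.2, 242.8]), array([44.7, 41.6]), np.float64(80.0)]
pocket2 0.94 [214. 247.  41.  46.] [array([213.5, 245. ]), array([43.6, 39.5]), np.float64(80.5)]
pocket2 0.93 [256. 240.  41.  45.] [array([255.2, 238.9]), array([43.1, 38.4]), np.float64(86.8)]
pocket2 0.56 [180. 370.  47.  54.] [array([175.9, 366.4]), array([45.1, 44.7]), np.float64(69.4)]
drive 0.58 [364. 171. 122. 147.] [array([363.7, 170.6]), array([ 94.1, 133.7]), np.float64(13.4)]
paddle 0.72 [368. 176.  37. 104.] [array([356. , 172.7]), array([ 26.3, 109.4]), np.float64(18.2)]
block top [[0.5709, -0.1457, 0.092]]
hinge [[0.6742, -0.1438, 0.05]]
paddle top [[0.4792, -0.0925, 0.09]]
pocket top quad [[0.4756, 0.1777, 0.04], [0.4768, 0.091, 0.04], [0.4053, 0.087, 0.04], [0.4012, 0.173, 0.04]]
pocket hole [[0.4416, 0.1335, 0.04]]
wrist cam in tool [-0.16299603 -0.0003343  -0.08021454] [[ 0.   -0.29  0.96]
 [ 1.   -0.   -0.  ]
 [ 0.    0.96  0.29]] 350.17163218843655
```

```bash
python3 -c "
from h import *
plan([.5711,-.146,.2],-15.3)"
```

```text
t 1.45 pos [0.2638 0.5666 0.2226] jaw 65.0 q6 -0.18 shift [  22.6 -516.2  579.4] turn [80.3 -0.  -0. ] or [-99.7   0.   -0. ] F [-0.6  0.7  0.7] w 86.9
```

```bash
python3 -m inch '[[60,[0,-40,45],[0,0,0]],[60,[0,-40,45],[0,0,0]],[60,[0,-40,45],[0,0,0]],[60,[0,-40,45],[0,0,0]],[60,[0,-40,45],[0,0,0]],[60,[0,-40,45],[0,0,0]],[60,[0,-40,45],[0,0,0]],[60,[0,-40,45],[0,0,0]],[60,[0,-40,45],[0,0,0]],[60,[0,-40,45],[0,0,0]],[60,[0,-40,45],[0,0,0]],[60,[0,-40,45],[0,0,0]]]' 30; python3 -c "
from h import *
plan([.5711,-.146,.2],-15.3)"
```

```text
time: 2.95
position: [0.5642, -0.1104, 0.2247]
tool_rot: [0.153, 0.687, -0.147, 0.695]
ft_force: [1.0, 0.5, -0.3]
grip_width: 0.0603
t 2.95 pos [ 0.5642 -0.1104  0.2247] jaw 65.5 q6 -1.54 shift [ 24.6 -29.8  20.8] turn [80.8  0.  -0.9] or [-99.2   1.    0. ] F [ 1.   0.5 -0.3] w 60.3
```

```bash
python3 -m inch '[[60,[24,-30,21],[0,0,0]],[60,[0,0,0],[10.5,0,0]],[60,[0,0,0],[10.5,0,0]],[60,[0,0,0],[10.5,0,0]],[60,[0,0,0],[10.5,0,0]],[60,[0,0,0],[10.5,0,0]],[60,[0,0,0],[10.5,0,0]],[60,[0,0,0],[10.5,0,0]],[60,[0,0,0],[7,0,-1]],[60,[0,0,0],[0,0,0]]]'; python3 - <<'E'
from h import *
plan([.5711,-.146,.2],-15.3)
p=imaging.camera_params('wrist');im=imaging.camera('wrist');a=im[:,:,::-1].copy()
e=R.from_euler('z',-15.3,degrees=True);c=np.array([.6126,-.1276,0])
def quad(cx,cy,lx,ly,z):return c+e.apply([[cx+s*lx/2,cy+t*ly/2,z] for s,t in((1,1),(1,-1),(-1,-1),(-1,1))])
for Q in (quad(-.035,-.029,.04,.034,.092),quad(-.12,0,.046,.012,.09),quad(0,0,.31,.22,.012)):
    cv2.polylines(a,[np.round(proj(Q,p)).astype(int)],True,(0,0,255),1)
cv2.imwrite('pics/w1.png',a)
for r in imaging.cut_out('wrist','setting_block')[:2]:
    print(r['box'],r['confidence'])
E
```

```text
time: 4.2
position: [0.5743, -0.1555, 0.1998]
tool_rot: [0.571, 0.422, -0.567, 0.418]
ft_force: [0.1, 0.4, -0.4]
grip_width: 0.0598
t 4.2 pos [ 0.5743 -0.1555  0.1998] jaw -17.1 q6 -0.16 shift [-0.1 -5.9 -8.1] turn [-1.8 -0.4  0.1] or [1.782e+02 1.000e-01 6.000e-01] F [ 0.1  0.4 -0.4] w 59.8
[73.8, 175.2, 99.5, 65.0] 0.9
[314.9, 208.1, 52.9, 57.6] 0.67
```

View pics/w1.png

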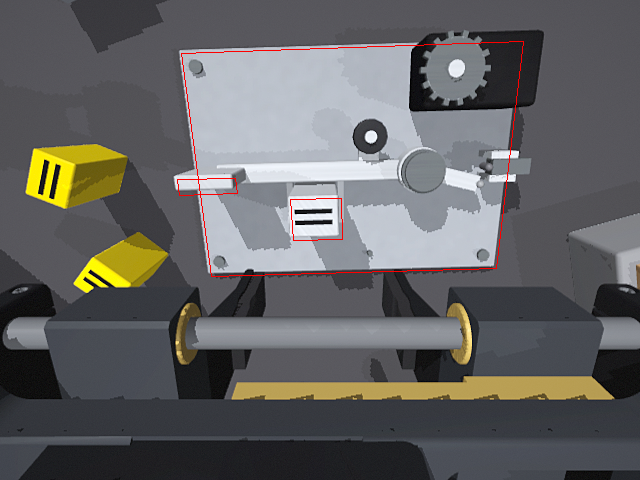

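The overlay of the model matches the block, paddle and deck to 1–2 px (block top at ~(317,218)). Aligning now, then descending.

```bash
python3 -m inch '[[60,[0,-6,-9],[-1.8,-0.4,0]],[60,[30,0,0],[0,0,0]],[60,[0,0,0],[0,0,0]]]'; python3 -c "
from h import *
plan([.5711,-.1457,.058],-15.3)"
```

```text
time: 4.68
position: [0.5701, -0.143, 0.1699]
tool_rot: [-0.56, -0.431, 0.561, -0.431]
ft_force: [-0.2, -0.2, 0.6]
grip_width: 0.0601
t 4.67 pos [ 0.5701 -0.143   0.1699] jaw -14.9 q6 -0.18 shift [111.9   1.7   2.3] turn [ 0.4 -0.   0.1] or [-1.796e+02 -1.000e-01 -0.000e+00] F [-0.2 -0.2  0.6] w 60.1
```

```bash
python3 -m inch '[[60,[28,1.5,2],[0.4,0,0]],[60,[28,0,0],[0,0,0]],[60,[28,0,0],[0,0,0]],[60,[26,0,0],[0,0,0]],[60,[0,0,0],[0,0,0]]]'; python3 -c "
from h import *
plan([.5711,-.1457,.058],-15.3)"
```

```text
time: 5.3
position: [0.5756, -0.1452, 0.0635]
tool_rot: [0.562, 0.428, -0.559, 0.434]
ft_force: [0.5, 0.1, -0.4]
grip_width: 0.0603
t 5.3 pos [ 0.5756 -0.1452  0.0635] jaw -14.9 q6 -0.18 shift [ 5.5 -4.3  1.6] turn [ 0.4  0.1 -0.5] or [-1.796e+02  8.000e-01  1.000e-01] F [ 0.5  0.1 -0.4] w 60.3
```

```bash
python3 -m inch '[[60,[5,-4,1.5],[0.4,0,-0.5]],[30,[0,0,0],[0,0,0]],[30,[0,0,0],[0,0,0]],[30,[0,0,0],[0,0,0]],[30,[0,0,0],[0,0,0]]]' 30; python3 -c "
from h import *
plan([.5711,-.1457,.058],-15.3)
for i in range(3): imaging.camera('wrist');plan([.5711,-.1457,.058],-15.3)"
```

```text
time: 5.92
position: [0.5725, -0.146, 0.0622]
tool_rot: [0.562, 0.428, -0.562, 0.431]
ft_force: [-0.1, -0.3, -2.5]
grip_width: 0.04
t 5.92 pos [ 0.5725 -0.146   0.0622] jaw -15.2 q6 -0.17 shift [ 4.2 -1.5  0. ] turn [ 0.1  0.1 -0.3] or [-179.9    0.4    0.2] F [-0.1 -0.3 -2.5] w 40.0
t 5.97 pos [ 0.5724 -0.146   0.0622] jaw -15.2 q6 -0.17 shift [ 4.2 -1.4  0.1] turn [ 0.1  0.1 -0.2] or [-179.9    0.4    0.2] F [-0.6  0.6 -1.4] w 40.1
t 6.03 pos [ 0.5724 -0.146   0.0622] jaw -15.2 q6 -0.17 shift [ 4.2 -1.4  0. ] turn [ 0.1  0.1 -0.2] or [-179.9    0.4    0.2] F [ 0.6 -0.4 -1.8] w 40.5
t 6.08 pos [ 0.5724 -0.1461  0.0622] jaw -15.2 q6 -0.17 shift [ 4.2 -1.4 -0. ] turn [ 0.1  0.1 -0.2] or [-179.9    0.4    0.2] F [-0.9  0.5 -2. ] w 40.2
```

```bash
python3 -m inch '[[30,[-10,0,0],[0,0,0]],[30,[-30,0,0],[0,0,0]],[30,[-50,0,0],[0,0,0]],[30,[-48,0,0],[0,0,0]],[30,[0,0,0],[0,0,0]]]'; python3 -c "
from h import *
plan([.4416,.085,.2],2.5)"
```

```text
time: 6.7
position: [0.572, -0.1455, 0.2043]
tool_rot: [0.562, 0.428, -0.562, 0.43]
ft_force: [0.5, -0.0, -4.4]
grip_width: 0.0402
t 6.7 pos [ 0.572  -0.1455  0.2043] jaw -15.2 q6 -0.17 shift [   3.4 -186.4 -188.1] turn [-17.7   0.1  -0.1] or [162.3  -0.2  -0.2] F [ 0.5 -0.  -4.4] w 40.2
```

```bash
python3 -m inch '[[30,[0,-30,-30],[0,0,0]],[30,[0,-40,-40],[0,0,0]],[30,[0,-40,-40],[0,0,0]],[30,[0,-40,-40],[0,0,0]],[30,[0,-36,-38],[0,0,0]],[30,[0,0,0],[-9,0,0]],[30,[0,0,0],[-8.7,0,0]],[30,[0,0,0],[0,0,0]]]'; python3 - <<'E'
from h import *
plan([.4416,.085,.2],2.5)
p=imaging.camera_params('wrist');im=imaging.camera('wrist');a=im[:,:,::-1].copy();cv2.imwrite('pics/w2raw.png',a)
print(p['xyz'].tolist(),p['rotation'].tolist())
e=R.from_euler('z',2.5,degrees=True);c=np.array([.4416,.1335,0])
def quad(lx,ly,z):return c+e.apply([[s*lx/2,t*ly/2,z] for s,t in((1,1),(1,-1),(-1,-1),(-1,1))])
for Q in (quad(.07,.084,.04),quad(.045,.039,.04),quad(.045,.039,.012)):
    cv2.polylines(a,[np.round(proj(Q,p)).astype(int)],True,(0,0,255),1)
cv2.imwrite('pics/w2.png',a)
print([(x['pixel'],x['confidence']) for x in imaging.tip_of('wrist','pocket2_floor')])
E
```

```text
time: 7.7
position: [0.429, 0.0922, 0.1947]
tool_rot: [0.483, 0.516, -0.491, 0.508]
ft_force: [0.0, 0.1, -3.8]
grip_width: 0.0403
t 7.7 pos [0.429  0.0922 0.1947] jaw 2.8 q6 -0.09 shift [-5.5 12.2  7.8] turn [ 0.3 -0.   0.9] or [-179.7   -1.4   -0. ] F [ 0.   0.1 -3.8] w 40.3
[0.4274111525042689, 0.17208927875869812, 0.357737584051786] [0.9887431451883733, 0.02560124193075005, -0.004296465232044881, 0.14735368892944814]
[([153.6, 72.8], 0.87), ([338.8, 162.3], 0.77)]
```

View pics/w2.png

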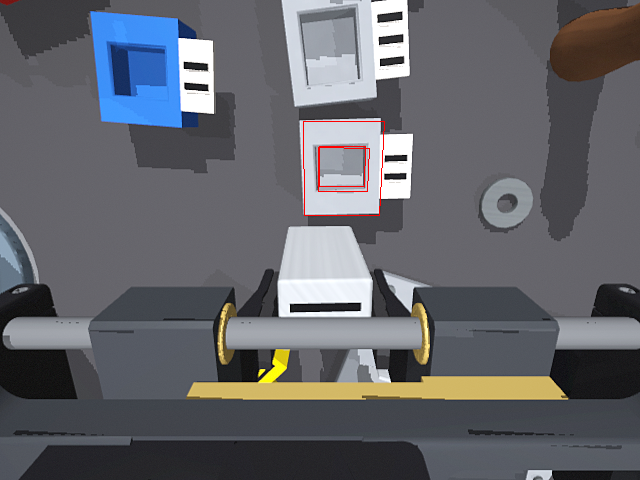

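```bash
python3 - <<'E'
import cv2
a=cv2.imread('pics/w2raw.png');c=cv2.resize(a[110:320,270:420],None,fx=4,fy=4,interpolation=cv2.INTER_CUBIC)[:,:];cv2.imwrite('pics/w2c.png',c[:600])
E
```

```text
(no output)
```

View pics/w2c.png

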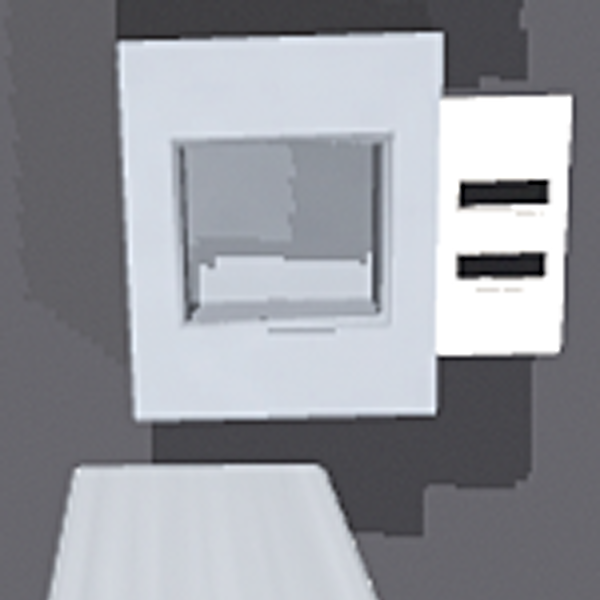

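```bash
python3 - <<'E'
from h import *
p=dict(imaging.camera_params('wrist'))
f=lambda q:np.array(q,float)/4+[270-.4,110-.4]
for q in ([[118,41],[444,33],[437,414],[135,420]],[[172,141],[393,133],[388,322],[183,326]]):
    W=w('wrist',f(q),.04,p)[:,:2];a,b,c,d=W
    print(W.mean(0).round(4),[round(float(np.degrees(np.arctan2(*(v)[::-1]))),1) for v in (b-a,c-d)],[round(float(np.degrees(np.arctan2(-v[0],v[1]))),1) for v in (a-d,b-c)],[round(np.linalg.norm(v)*1000,1) for v in(b-a,c-d,a-d,b-c)])
o=get_obs();z=o['position'][2]-.0502
W=w('wrist',f([[75,466],[325,466]]),z,p)[:,:2]
print(W,np.linalg.norm(W[1]-W[0]),o['position']);m=W.mean(0)
T=R.from_quat(o['tool_rot']);y=T.apply([0,1,0]);n=-T.apply([0,0,1]);print('block centre-TCP along y,n',(m-o['position'][:2])@y[:2],(m-o['position'][:2])@n[:2]-.017, 'tilt', T.apply([1,0,0]))
W=w('top',np.array([[179,237],[242,235],[245,287],[182,291]])/1.7+[130,90],.04);print(W.mean(0))
E
```

```text
[0.4404 0.1345] [4.1, 4.1] [4.3, 4.4] [np.float64(70.4), np.float64(70.5), np.float64(84.7), np.float64(84.6)]
[0.4406 0.1349] [4.8, 4.0] [5.7, 3.3] [np.float64(48.7), np.float64(46.9), np.float64(41.3), np.float64(42.0)]
[[0.40563238 0.10873289]
 [0.4452175  0.11080367]] 0.0396392444226761 [0.42966175 0.09186441 0.19499169]
block centre-TCP along y,n -0.0033712993668280275 0.0010867540841350623 tilt [-1.48568399e-02 -5.61404759e-04 -9.99889473e-01]
[0.43971864 0.1321762  0.04      ]
```

```bash
python3 -c "
from h import *
plan([.443,.1336,.14],4.2)"
```

```text
t 7.8 pos [0.4297 0.0919 0.195 ] jaw 2.8 q6 -0.09 shift [ 54.8  16.1 -41. ] turn [-1.4 -0.   0.9] or [178.5   1.3   0. ] F [ 0.4 -0.5 -4.9] w 40.5
```

```bash
python3 -m inch '[[30,[0,16,-41],[-1.4,0,0.9]],[30,[40,0,0],[0,0,0]],[30,[15,0,0],[0,0,0]],[30,[0,0,0],[0,0,0]]]'; python3 -c "
from h import *
plan([.443,.1336,.14],4.2)"
```

```text
time: 8.3
position: [0.4468, 0.1334, 0.138]
tool_rot: [0.485, 0.514, -0.483, 0.516]
ft_force: [-0.1, 0.0, -4.1]
grip_width: 0.0401
t 8.3 pos [0.4468 0.1334 0.138 ] jaw 3.6 q6 -0.01 shift [-2.  -3.8 -0.4] turn [-0.6  0.  -0.3] or [179.4  -0.4  -0. ] F [-0.1  0.  -4.1] w 40.1
```

```bash
python3 -m inch '[[30,[0,-3.8,-0.4],[-0.6,0,-0.3]],[30,[0,0,0],[0,0,0]]]'; python3 - <<'E'
from h import *
plan([.443,.1336,.14],4.2)
p=imaging.camera_params('wrist');im=imaging.camera('wrist');a=im[:,:,::-1].copy();cv2.imwrite('pics/w3raw.png',a)
c=cv2.resize(a[180:330,240:420],None,fx=4,fy=4,interpolation=cv2.INTER_CUBIC);cv2.imwrite('pics/w3c.png',c)
E
```

```text
time: 8.55
position: [0.4433, 0.1332, 0.1387]
tool_rot: [0.482, 0.517, -0.482, 0.517]
ft_force: [0.2, 0.3, -3.2]
grip_width: 0.04
t 8.55 pos [0.4433 0.1332 0.1387] jaw 4.1 q6 -0.02 shift [-1.3 -0.3 -0.4] turn [-0.1  0.   0. ] or [179.9   0.   -0. ] F [ 0.2  0.3 -3.2] w 40.0
```

View pics/w3c.png

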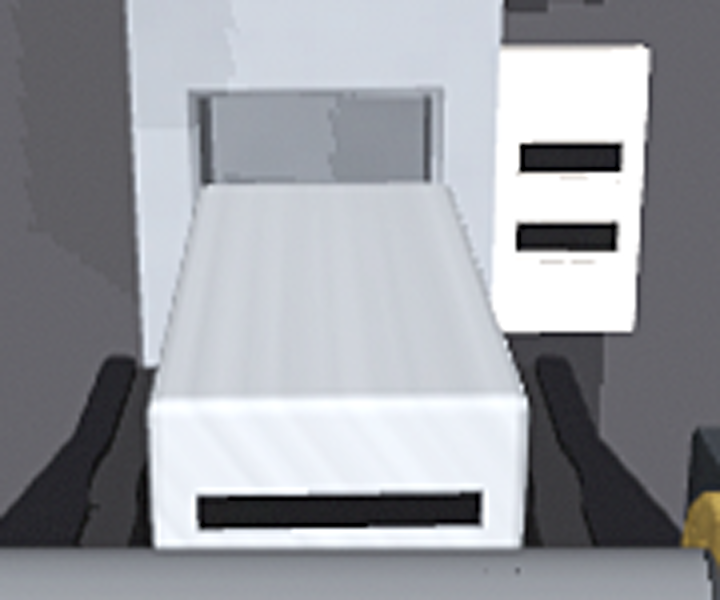

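```bash
python3 - <<'E'
from h import *
p=imaging.camera_params('wrist');o=get_obs();T=R.from_quat(o['tool_rot'])
f=lambda q:np.array(q,float)/4+[240-.4,180-.4]
L=lambda q,z:(lambda P:np.round(np.c_[P@T.apply([0,1,0])*1000,-P@T.apply([0,0,1])*1000],1).tolist())(w('wrist',f(q),z,p)-o['position'])
print('rel. to TCP: block bottom edge',L([[204,184],[447,184]],o['position'][2]-.0502),'rim outer',L([[189,90],[444,89]],.04),'pocket sides',L([[135,184],[497,184]],.04))
E
```

```text
rel. to TCP: block bottom edge [[-21.0, 18.4], [17.5, 18.4]] rim outer [[-28.1, 23.1], [20.5, 23.3]] pocket sides [[-39.1, 4.4], [31.3, 4.4]]
```

```bash
python3 -m inch '[[30,[20,-1.8,-0.6],[0,0,0]],[30,[18,0,0],[0,0,0]],[30,[0,0,0],[0,0,0]]]'; python3 -c "
from h import *
plan([.4413,.1338,.062],4.2)"
```

```text
time: 8.98
position: [0.4445, 0.1335, 0.1024]
tool_rot: [0.484, 0.515, -0.48, 0.519]
ft_force: [-0.4, -0.7, -2.7]
grip_width: 0.0402
t 8.97 pos [0.4445 0.1335 0.1024] jaw 4.0 q6 -0.02 shift [40.4 -3.5 -0.5] turn [-0.2  0.  -0.4] or [179.8  -0.7  -0. ] F [-0.4 -0.7 -2.7] w 40.2
```

```bash
python3 -m inch '[[30,[8,-3.5,-0.5],[-0.2,0,-0.4]],[30,[0,0,0],[0,0,0]]]'; python3 -c "
from h import *
plan([.4413,.1338,.062],4.2)"
```

```text
time: 9.22
position: [0.4419, 0.1338, 0.0952]
tool_rot: [0.482, 0.517, -0.481, 0.519]
ft_force: [-0.4, 1.0, -3.0]
grip_width: 0.0399
t 9.22 pos [0.4419 0.1338 0.0952] jaw 4.2 q6 -0.02 shift [33.2 -0.7 -0.1] turn [ 0.   0.  -0.2] or [-180.     0.3    0. ] F [-0.4  1.  -3. ] w 39.9
```

```bash
python3 -m inch '[[30,[7,-0.9,0],[0,0,-0.2]],[30,[5,-0.4,0],[0,0,0]],[30,[0,0,0],[0,0,0]]]'; python3 -c "
from h import *
plan([.4413,.1338,.062],4.2)"
```

```text
time: 9.6
position: [0.4413, 0.1337, 0.0831]
tool_rot: [0.482, 0.518, -0.481, 0.518]
ft_force: [0.4, -0.2, -3.3]
grip_width: 0.0398
t 9.6 pos [0.4413 0.1337 0.0831] jaw 4.2 q6 -0.02 shift [21.1 -0.  -0.1] turn [ 0.   0.  -0.1] or [-1.8e+02  1.0e-01  0.0e+00] F [ 0.4 -0.2 -3.3] w 39.8
```

Block is ~7 mm into the hole with no contact force; continuing.

```bash
python3 -m inch '[[30,[6,-0.5,0],[0,0,0]],[30,[6,-0.5,0],[0,0,0]],[30,[5,-0.4,0],[0,0,0]],[30,[3,-0.2,0],[0,0,0]],[30,[0,0,0],[0,0,0]]]'; python3 -c "
from h import *
plan([.4413,.1338,.062],4.2)"
```

```text
time: 10.22
position: [0.4399, 0.1337, 0.0618]
tool_rot: [0.482, 0.518, -0.481, 0.518]
ft_force: [-0.8, 0.7, -0.0]
grip_width: 0.0397
t 10.22 pos [0.4399 0.1337 0.0618] jaw 4.2 q6 -0.02 shift [-0.2  1.4 -0. ] turn [ 0.   0.  -0.1] or [-1.8e+02  1.0e-01  0.0e+00] F [-0.8  0.7 -0. ] w 39.7
```

```bash
python3 -m inch '[[46,[0,0,0],[0,0,0]],[56,[0,0,0],[0,0,0]],[56,[0,0,0],[0,0,0]],[56,[-20,0,0],[0,0,0]],[56,[-50,0,0],[0,0,0]],[56,[-50,0,0],[0,0,0]],[40,[-20,0,40],[0,0,0]],[20,[0,0,0],[0,0,0]]]'; python3 - <<'E'
from h import *
plan([.4413,.0935,.2],4.2)
p=imaging.camera_params('wrist');im=imaging.camera('wrist');a=im[:,:,::-1].copy()
cv2.imwrite('pics/w4c.png',cv2.resize(a[60:290,200:480],None,fx=2.5,fy=2.5,interpolation=cv2.INTER_CUBIC))
E
```

```text
time: 11.22
position: [0.4448, 0.093, 0.2075]
tool_rot: [0.483, 0.516, -0.48, 0.52]
ft_force: [0.3, -0.2, -0.6]
grip_width: 0.0433
t 11.22 pos [0.4448 0.093  0.2075] jaw 4.3 q6 -0.11 shift [ 7.5 -3.5 -0.7] turn [ 0.1  0.1 -0.4] or [-1.799e+02  7.000e-01  1.000e-01] F [ 0.3 -0.2 -0.6] w 43.3
```

View pics/w4c.png

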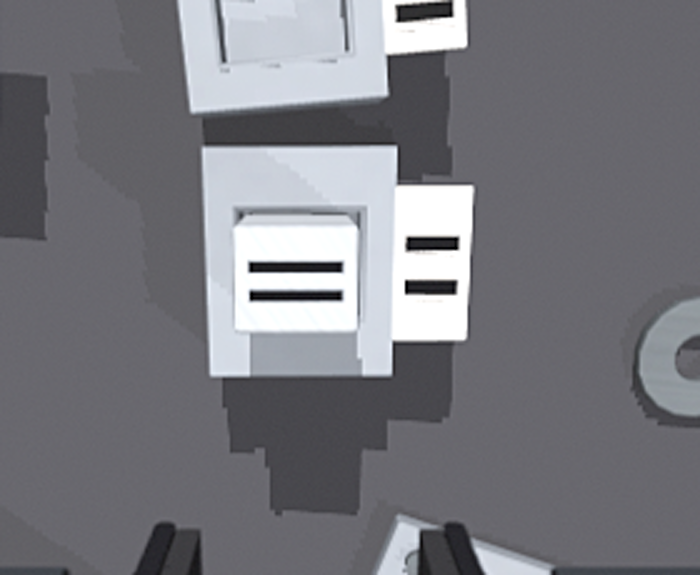

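The block is upright in the two-bar pocket with its top at crop (296,275); its width in pixels fits the home height. Now to the paddle.

```bash
python3 -m inch '[[0,[0,30,38],[0,0,0]],[0,[0,30,50],[0,0,0]],[0,[0,-5,50],[0,0,0]],[0,[0,0,10],[10,0,0]],[0,[0,0,0],[9.5,0,0]],[0,[0,0,0],[0,0,0]]]' 30; python3 -c "
from h import *
plan([.506,-.062,.048],-15.3)"
```

```text
time: 12.02
position: [0.5083, -0.0484, 0.2002]
tool_rot: [-0.562, -0.431, 0.563, -0.425]
ft_force: [-0.6, -0.1, -0.1]
grip_width: 0.0003
t 12.03 pos [ 0.5083 -0.0484  0.2002] jaw -15.5 q6 -0.05 shift [152.1   2.6  14.3] turn [-0.2 -0.2  0.5] or [179.8   0.7   0.4] F [-0.6 -0.1 -0.1] w 0.3
```

```bash
python3 -m inch '[[0,[30,0,10],[0,0,0.5]],[0,[40,-2,0],[0,0,0]],[0,[40,-2,0],[0,0,0]],[0,[30,-1,0],[0,0,0]],[0,[0,0,0],[0,0,0]]]'; python3 -c "
from h import *
plan([.506,-.062,.048],-15.3)"
```

```text
time: 12.65
position: [0.5003, -0.0519, 0.0546]
tool_rot: [0.56, 0.435, -0.557, 0.432]
ft_force: [0.9, 0.2, 1.6]
grip_width: 0.0007
t 12.65 pos [ 0.5003 -0.0519  0.0546] jaw -14.4 q6 -0.09 shift [6.6 8.  8.4] turn [ 0.9 -0.3  0.1] or [-1.791e+02 -1.000e-01 -5.000e-01] F [0.9 0.2 1.6] w 0.7
```

```bash
python3 -m inch '[[0,[5,6,8],[0.9,0,0]],[0,[0,0,8],[0,0,0]],[0,[0,0,6],[0,0,0]],[0,[0,0,0],[0,0,0]]]'; python3 -c "
from h import *
def tgt(th,off=.0155):
    e=R.from_euler('z',-15.3,degrees=True);h=np.array([.6126,-.1276,0])+e.apply([.06,0,0])
    P=h+(R.from_euler('z',th)*e).apply([-.18,off,0]);return [P[0],P[1],.05]
for th in (0,.2,.45,.5): print(th);plan(tgt(th),-15.3+np.degrees(th))"
```

```text
time: 13.15
position: [0.5027, -0.0759, 0.052]
tool_rot: [0.564, 0.43, -0.559, 0.429]
ft_force: [0.6, 2.8, -3.6]
grip_width: 0.0004
0
t 13.15 pos [ 0.5027 -0.0759  0.052 ] jaw -15.2 q6 -0.12 shift [ 1.9 -0.4  5.4] turn [ 0.1 -0.3 -0.2] or [-179.9    0.4   -0.5] F [ 0.6  2.8 -3.6] w 0.4
0.2
t 13.15 pos [ 0.5027 -0.0759  0.052 ] jaw -15.2 q6 -0.12 shift [ 1.7  0.1 41.4] turn [-11.3  -0.3  -0.3] or [168.7  -0.4   0.4] F [ 0.6  2.8 -3.6] w 0.4
0.45
t 13.15 pos [ 0.5027 -0.0759  0.052 ] jaw -15.2 q6 -0.12 shift [ 1.5 10.7 85.2] turn [-25.7  -0.3  -0.3] or [154.3  -0.4   0.4] F [ 0.6  2.8 -3.6] w 0.4
0.5
t 13.15 pos [ 0.5027 -0.0759  0.052 ] jaw -15.2 q6 -0.12 shift [ 1.5 14.1 93.6] turn [-28.5  -0.3  -0.3] or [151.5  -0.4   0.3] F [ 0.6  2.8 -3.6] w 0.4
```

```bash
python3 -m inch '[[0,[0,0,10],[-3,0,0]],[0,[0,0,10],[-3,0,0]],[0,[0,0,10],[-3,0,0]],[0,[0,0,10],[-3,0,0]]]'; python3 -c "
from h import *
def tgt(th,off=.0209):
    e=R.from_euler('z',-15.3,degrees=True);h=np.array([.6126,-.1276,0])+e.apply([.06,0,0])
    P=h+(R.from_euler('z',th)*e).apply([-.18,off,0]);return [P[0],P[1],.05]
for th in (.2,.48): print(th);plan(tgt(th),-15.3+np.degrees(th))"
```

```text
time: 13.65
position: [0.493, -0.1089, 0.052]
tool_rot: [0.518, 0.49, -0.509, 0.483]
ft_force: [5.1, 14.4, -0.1]
grip_width: 0.0006
0.2
t 13.65 pos [ 0.493  -0.1089  0.052 ] jaw -3.1 q6 -0.41 shift [ 2.  -0.7  1.7] turn [ 0.7 -0.9 -0.1] or [-1.793e+02  1.000e-01 -1.400e+00] F [ 5.1 14.4 -0.1] w 0.6
0.48
t 13.65 pos [ 0.493  -0.1089  0.052 ] jaw -3.1 q6 -0.41 shift [ 1.2 -0.  52.3] turn [-15.3  -0.9  -0.2] or [164.7  -0.3   1.3] F [ 5.1 14.4 -0.1] w 0.6
```

```bash
python3 -m inch '[[0,[0,0,11],[-3,0,0]],[0,[0,0,11],[-3,0,0]],[0,[0,0,11],[-3,0,0]],[0,[0,0,11],[-3,0,0]],[0,[0,0,8],[-2,0,0]]]'; python3 -c "
from h import *
def tgt(th,off=.0209):
    e=R.from_euler('z',-15.3,degrees=True);h=np.array([.6126,-.1276,0])+e.apply([.06,0,0])
    P=h+(R.from_euler('z',th)*e).apply([-.18,off,0]);return [P[0],P[1],.05]
for th in (.4,.48): print(th);plan(tgt(th),-15.3+np.degrees(th))"
```

```text
time: 14.28
position: [0.4902, -0.1495, 0.0522]
tool_rot: [0.458, 0.555, -0.442, 0.536]
ft_force: [2.1, 7.8, 2.2]
grip_width: 0.0006
0.4
t 14.28 pos [ 0.4902 -0.1495  0.0522] jaw 11.0 q6 -0.76 shift [ 2.3 -0.4 -3. ] turn [ 3.4 -2.   0.1] or [-1.766e+02 -1.000e-01 -3.100e+00] F [2.1 7.8 2.2] w 0.6
0.48
t 14.28 pos [ 0.4902 -0.1495  0.0522] jaw 11.0 q6 -0.76 shift [ 1.8 -2.3 11.3] turn [-1.2 -2.  -0. ] or [178.8  -0.    3.2] F [2.1 7.8 2.2] w 0.6
```

```bash
python3 -m inch '[[0,[0,-1,8],[-1,-1,0]],[0,[0,-1,5],[0,-1,0]],[0,[0,0,1.5],[0,0,0]],[0,[0,0,1.5],[0,0,0]]]'; python3 - <<'E'
from h import *
e=R.from_euler('z',-15.3,degrees=True);h=np.array([.6126,-.1276,0])+e.apply([.06,0,0])
for i in range(6):
    p=imaging.camera_params('wrist');im=imaging.camera('wrist');o=get_obs()
    d=e.inv().apply(o['position']-h);r=np.hypot(d[0],d[1]);print(round(o['time'],2),'theta~',round(np.arctan2(-d[1],-d[0])+np.arcsin(.0209/r),3),'r',round(r,3),'F',o['ft_force'].round(1),'qd',np.abs(o['joint_velocities']).max().round(3))
a=im[:,:,::-1].copy();s=imaging.camera('scene')[:,:,::-1]
cv2.imwrite('pics/f.png',np.hstack([cv2.resize(a[0:330,100:600],(400,264)),cv2.resize(s[100:364,220:460],None,fx=1.667,fy=1.667)[:264]]))
cv2.imwrite('pics/f.png',np.hstack([cv2.resize(a,(400,300)),cv2.resize(s[110:410,200:500],(400,400))[:300]]))
E
```

```text
time: 14.78
position: [0.4903, -0.1572, 0.0523]
tool_rot: [0.45, 0.552, -0.443, 0.545]
ft_force: [2.8, 7.9, -1.2]
grip_width: 0.0005
14.82 theta~ 0.459 r 0.181 F [ 3.   8.8 -1.6] qd 0.006
14.88 theta~ 0.459 r 0.181 F [ 3.5  8.5 -1.7] qd 0.002
14.93 theta~ 0.459 r 0.181 F [ 2.7  8.3 -2. ] qd 0.001
14.97 theta~ 0.459 r 0.181 F [ 3.   8.6 -1.6] qd 0.002
15.03 theta~ 0.459 r 0.181 F [ 2.6  7.9 -1.8] qd 0.003
15.07 theta~ 0.459 r 0.181 F [ 3.7  8.4 -2.1] qd 0.002
```

View pics/f.png

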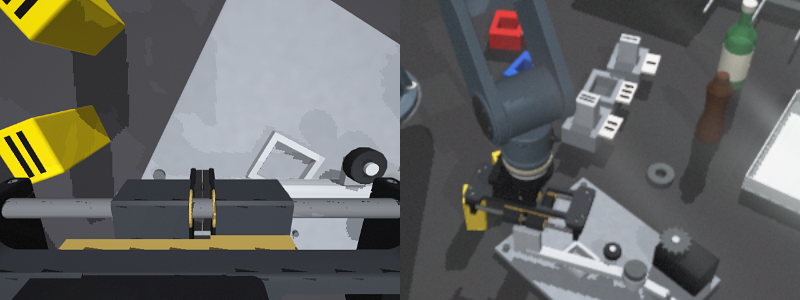

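The arm is past the click (force peaked at about 15 N, then fell to about 8 N) and the block is still in its pocket. I'll push a little further for margin.

```bash
python3 -m inch '[[0,[0,-0.5,5],[-1,0,0]],[0,[0,0,3],[0,0,0]],[0,[0,0,1.5],[0,0,0]],[0,[0,0,1.5],[0,0,0]]]'; python3 - <<'E'
from h import *
e=R.from_euler('z',-15.3,degrees=True);h=np.array([.6126,-.1276,0])+e.apply([.06,0,0])
for i in range(6):
    imaging.camera('scene');o=get_obs()
    d=e.inv().apply(o['position']-h);r=np.hypot(d[0],d[1]);print(round(o['time'],2),'theta~',round(np.arctan2(-d[1],-d[0])+np.arcsin(.0209/r),3),'F',o['ft_force'].round(1),'qd',np.abs(o['joint_velocities']).max().round(3))
if np.hypot(*o['ft_force'][:2])>5: robot.hand_in();print('handed in')
E
```

```text
time: 15.62
position: [0.4902, -0.1579, 0.0525]
tool_rot: [0.45, 0.559, -0.436, 0.543]
ft_force: [2.8, 8.6, -1.3]
grip_width: 0.0005
15.68 theta~ 0.463 F [ 2.5  7.4 -1.7] qd 0.006
15.72 theta~ 0.463 F [ 2.6  7.1 -2. ] qd 0.003
15.78 theta~ 0.463 F [ 3.4  8.4 -1.3] qd 0.002
15.82 theta~ 0.463 F [ 2.8  8.7 -1.3] qd 0.001
15.88 theta~ 0.463 F [ 3.3  9.  -1.1] qd 0.001
15.93 theta~ 0.463 F [ 2.2  8.3 -0.9] qd 0.001
the job is handed in; nothing more can be done
handed in
```

I put the setting block in the grey two-bar pocket and let go. I then pushed the tensioner arm past its click with shut fingers and handed in at about 16 s, still pushing. The hand-in reported no verdict.

- **Block:** The upward load fell to about 0 N when the block reached the expected floor height. The wrist picture after release showed it upright in the hole. The last scene picture, taken just before a final small push, still showed it there.
- **Arm:** The push force reached about 15 N near the click, then fell to about 8–9 N and held steady with the robot's joints at rest. I estimate the arm at 0.46 rad from the tool position and the hinge position found in the pictures. I could not measure the angle directly, and an error of about 0.03 rad would still leave it beyond 0.40.
- **Final push:** I meant it to bring the arm to about 0.485 rad for extra margin, but the estimate moved only from 0.459 to 0.463.
- **Position readings:** The camera estimates of the pocket's place disagreed by about 2 mm. I used a value in between, and the block went in without noticeable side force.
- **Other things on the counter:** I kept clear of them and felt no unexpected contact force. I did not measure their positions afterwards.

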